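Send a wet eye rack through the curing unit's gate

TASK

The freshly glossed pair of blue bead eyes on the small steel rack must go into the amber-hooded curing unit. With a fingertip, press down the black bar beside the chute to swing the orange gate well open and, still holding it open, push the rack along the chute until it is fully home against the back stop; then let the gate close behind it and come away. Only push the rack, never lift it; nothing may touch the wet eyes, the gate must not touch the rack, and the other things on the bench stay where they are.

Things in the scene. Friction and masses are not known exactly. Their poses are not given: they have to be found in the camera images.
- mouth (a point): Centre of the curing unit's entrance, on the chute floor (flat, 18 mm above the bench). The unit is fixed; place and yaw vary. x points into the unit (push direction), y left of that, to the press bar, z up. Chute from x = -192 mm to the stop, between rails 59 mm apart, 6 thick, 10 high. White front panel at x = 0 to 4 mm, 116 wide, opening 59 wide (between rails), 36 high.
- stop (a point): Centre of the foot of the rubber back stop's face, on the chute floor 66 mm inside the mouth, axes as mouth. Around it a clear amber hood with a lamp bar on top, mouth x = 0 to 84 mm, up to 67 mm above the chute floor; then a white power unit 130 mm wide, to mouth x = 176 mm, 90 mm above the chute floor.
- gate (a joint): Gate angle, rad: 0 closed, 1.2 end of travel. Gate, black press bar and rock shaft are one piece; pressing the bar down swings the orange plate up across the entrance. From about 0.75 rad on, rack and eyes pass freely beneath. A spring shuts it as soon as the bar is let go; holding it open takes about 3 N on the bar.
- shaft (a point): Middle of the rock shaft (fixed point, axes as mouth): steel, 8 mm thick, along mouth x from -188 to 0 mm, at mouth y = 46 mm, 28 mm above the chute floor. Its outer bearing, at mouth x = -190 to -184 mm, y = 39 to 53 mm, is 36 mm high. Fingers can straddle the shaft.
- plate (a point): Centre of the orange gate plate, 36 x 29 mm, 4 mm thick; turns with the gate. Closed, it bars the chute at mouth x = -6.5 to -2.5 mm, y = -4 to 32 mm, 11 to 40 mm above the floor: the rack's body is stopped, its tongue fits underneath. Fully open, it reaches up to 80 mm above the chute floor.
- bar (a point): Middle of the black press bar, on its axis: round, 12 mm thick, along mouth x from -178 to -13 mm, an arm to the shaft at each end. Turns with the gate, 36 mm from the shaft. Axis at mouth y = 80 mm, 38 mm above the chute floor when closed; y = 78, 12 above at 0.75 rad; y = 71, 2 above at 1.1 rad. A fingertip can slide along it; it is open beneath.
- rack: Loose steel eye rack, about 0.18 kg, standing in the chute; origin at the centre of the underside of its body, x towards its front (into the unit). Body 60 mm long (x), 56 mm wide (y), with end plates 24 mm high; a flat tongue 24 mm wide and 5 mm thick runs back from it to the blue lip, whose outer face is 62 mm behind the origin. At the start its front is 12 to 40 mm short of the mouth.
- nose (a point): Centre of the rack's front face (30 mm ahead of the rack's origin, 12 mm above the chute floor). Home, it meets the back stop: mouth x = +66 mm.
- lip (a point): Centre of the outer (rear) face of the blue lip at the tail end of the rack, the place to push: an upright plate 40 mm wide (y), 22 mm high from the chute floor, 4 mm thick; this point is 11 mm above the floor. With the rack home it stands 26 mm outside the mouth, clear of the gate.
- eyes: The pair of wet blue glass bead eyes, 18 mm balls side by side on pegs fixed in the rack, tops 27 mm above the chute floor; origin the same as the rack's. Not to be touched.
- beak: Bystander: carved crow beak in black gloss, about 90 mm tall, standing on its round 50 mm base; origin at the centre of its underside.
- clamp: Bystander: steel spring clamp with orange tips lying on the bench, about 120 x 75 x 22 mm; origin at its pivot, on the bench.
- trumpet: Bystander: tin trumpet prop standing on its bell, 73 mm across and 140 mm tall; origin at the centre of its underside.
- case: Bystander: small oak carry case with a brass latch, 240 x 150 x 75 mm, a 13 mm high black handle on top; origin at the centre of its underside.
Mind the look-alikes: they are no part of the job. Leave any green, turquoise or yellow look-alike of the rack alone.

How it is judged:
By the outcome, as a careful person would: the job done as asked, in the order asked, and still so for the second after the job is handed in, with the robot touching nothing.
It also fails if it takes over 42 s, if anything falls off the work surface, if the arm or the gripper's body presses on something with over 40 N, if the wrist force passes 120 N, or if a joint passes its speed limit or range.

ROBOT

A 7-joint arm with a two-finger parallel gripper is mounted at the origin on the work surface. World frame = base frame: x ahead of the robot, y to its left, z up, the work surface at z = 0. Lengths are in m, angles in rad, forces in N, time in s.
With the tool pointing down it reaches from about 0.4 to 0.85 m from the base axis. Payload 4.4 kg.
Tool frame: the origin (TCP) lies at the very end of the fingers, on their centre line; the grasp point (between the pads) lies 19 mm behind it (ctrl.hold_point_z is the distance from the TCP to the grasp point, in m); z points along the fingers, x is the direction in which the jaws open and shut, and the axes are right-handed (so a half turn about z gives the same grasp; the last joint's range is limited). The gripper opens to 94 mm and grips with 3 to 60 N. Pads are 16 mm wide; open, the fingers measure 119 mm over their backs; the gripper's body (75 mm by 177 mm) begins 78 mm behind the grasp point.
Start: joints at [1.169, 0.628, 0.038, 1.517, -0.027, 0.996, -0.02], TCP at [0.214, -0.614, 0.205] pointing down, gripper open.
Joint ranges: [-3.06, 3.06], [-0.37, 2.12], [-1.25, 1.32], [0.18, 2.47], [-1.1, 4.24], [0.23, 1.98], [-2.94, 2.94]. Speed limits (rad/s): [2.57, 2.57, 3.14, 3.14, 3.14, 3.14, 3.14].

INTERFACE

Orientations are given as a unit quaternion [x, y, z, w].
In Python, from station import ctrl gives the robot as it stands.
- The arm moves only by the tool drive_tool, never from a script. Its argument "increments" is a list of rows, each a list of 3 entries, a list of its own where there are three numbers: the shift along the tool's x, y, z in mm, then the turn, a rotation vector about the tool's x, y, z in rad, then the finger opening in mm, from 0 to 94. In form: [[[x, y, z], [rx, ry, rz], gripper], ...]. A call has exactly 5 rows; each row shifts and turns the commanded pose from where the row before left it, along the tool's axes as they then stand; what a row does not reach is not made up. A row lasts 1/8 s, in which the tool goes at most 62.5 mm and 10.7 degrees, less where a joint would pass 70% of its speed; a pose out of reach is approached as far as the arm can. A call is refused whole if a number of a shift passes 62.5 or a number of a turn 0.188, either way. A call with a gripper value outside its range is refused whole. The fingers move at their own pace and stop on an object; "squeeze" is the grip in N (left out, the last holds). Time passes only in rows, so rows that do not move let the fingers close, or fill a call up. It gives the time, the measured TCP pose, the force and the opening at its end, in the units of the state.
- ctrl.get_obs(): the state, without advancing time (a new reading comes with each control period).
- ctrl.get_image(name): name is "scene" or "top" or "wrist"; returns (picture, depth): 400x640x3 uint8, red, green, blue; 400x640 float32, m along the optical axis (not along the pixel's ray), 0 where there is no reading.
- ctrl.get_calibration(name): a dict with "intrinsics" (3x3 intrinsics, pixels), "xyz" and "rotation" of the camera in the world. Camera axes: x right, y up, looking along -z (the intrinsics and any distortion apply to the point x, -y, -z); pixel columns grow to the right and rows downward; lengths in m; the calibration is good to about 2 mm. The wrist camera is an equidistant fisheye: a pixel r from the principal point sees the ray r / f radians off the axis. A picture is of the moment at which its call begins: read the wrist's pose just before it. get_calibration takes no time and is no camera call; for the wrist camera it gives the pose at the moment of the call.
- ctrl.job_done(): hands the job in, once; it reports no verdict.
Trained networks look in the newest picture that a camera, given by its name, has taken for a name from the list of things; names that differ only in an ending like _2 or _b are one class to them, and where a whole thing is asked for, a point or a joint stands for the part that bears it (a point fixed in the world has none). Each returns a list of dicts, best first, with "score" (0 to 1); they miss things now and then, are a little off and sometimes report something else, mostly with a low value. They report only what shows in the picture. A call takes as long as a camera call. They do not tell look-alikes from the thing itself.
- ctrl.look_for(camera, thing): "bbox" ([centre column, centre row, width, height] in pixels, round what is visible of it).
- ctrl.outline_of(camera, thing): "pixels" (400x640 bool, what is visible of it) and "bbox" ([centre column, centre row, width, height] in pixels, round what is visible of it).
- ctrl.landmark_of(camera, thing): "position" ([column, row] in pixels: a listed point, or the origin of a listed thing).
The state is a dict: "time": time; "joint_positions": joint angles; "joint_vel": joint speeds; "joint_torque": joint torques, N m; "position": TCP position; "orientation": TCP orientation; "contact_force": force on the tool from outside, world axes, zero at the start; "ft_torque": the same for the moment, N m; "opening": finger opening in m.
Only numpy, scipy, OpenCV 4.12 (cv2) and the standard library are available. Lean on these libraries where they do the work, as an engineer would, in place of code of your own. Each camera call takes 0.05 s, during which the arm holds its last target.

## Working session

There is one attempt and no reset: what is moved stays moved. The work goes in short steps, Python scripts to look and compute and a tool call to move; the robot and the scene stay as the last step left them, time stands still between calls to the robot, and variables do not carry over. Pictures are saved under pics/ and viewed, and the job is handed in when it is done.

Besides the shell and the picture viewer there is one more tool, called as name(argument=value, ...) on one line, values as JSON. drive_tool: Moves the arm, as the interface text tells. Its arguments: {"type":"object","properties":{"increments":{"type":"array"},"squeeze":{"type":"number"}},"required":["increments"]}

```bash
mkdir -p pics; ls; python3 - <<'E'
from station import ctrl
import cv2,numpy as np
o=ctrl.get_obs(); print(o)
for n in ["scene","top","wrist"]:
    p,d=ctrl.get_image(n); cv2.imwrite(f"pics/{n}0.png",p[:,:,::-1]); np.save(f"pics/{n}0.npy",d)
    print(n,ctrl.get_calibration(n))
    for t in ["mouth","rack","lip","nose","bar","plate","stop","shaft"]:
        try: 
            r=ctrl.landmark_of(n,t); print(t,[(np.round(x["position"],1).tolist(),round(x["score"],2)) for x in r[:3]])
        except Exception as e: print(t,e)
print(ctrl.get_obs()["time"])
E
```

```text
pics
{'time': 0.0, 'joint_positions': array([ 1.169181  ,  0.6293608 ,  0.03843737,  1.51836159, -0.02698199,
        0.99626688, -0.02003212]), 'joint_vel': array([ 0.00083295, -0.00089702,  0.00069757, -0.00126738, -0.00181948,
        0.00040516,  0.00116464]), 'joint_torque': array([ 1.84084588e-04, -5.49737084e+01,  1.14331115e+00, -1.86633199e+01,
       -5.22705156e-02,  2.38759612e-02,  1.84265255e-04]), 'position': array([ 0.21400682, -0.6130599 ,  0.20454658]), 'orientation': array([ 8.15328294e-01, -5.78998178e-01, -7.76639432e-04, -5.28383396e-04]), 'contact_force': array([0.13573727, 0.66443763, 0.19827631]), 'ft_torque': array([ 0.01642321, -0.0316265 , -0.06962995]), 'opening': 0.09392629482819656}
scene {'intrinsics': array([[469.66417603,   0.        , 309.73509839],
       [  0.        , 469.66417603, 200.38017903],
       [  0.        ,   0.        ,   1.        ]]), 'xyz': array([ 0.84951853, -0.5300735 ,  1.02091176]), 'rotation': array([0.25691068, 0.0699794 , 0.26754941, 0.92602219])}
mouth [([347.1, 193.7], 0.81)]
rack [([451.0, 174.3], 0.9), ([266.7, 180.5], 
[... 668 characters left out ...]
ck [([308.8, 266.8], 0.68), ([335.6, 129.4], 0.6), ([223.2, 126.3], 0.57)]
lip [([288.0, 252.5], 0.94), ([228.1, 106.5], 0.92), ([325.6, 144.4], 0.6)]
nose [([343.1, 122.3], 0.9), ([299.2, 188.7], 0.61), ([315.5, 271.4], 0.58)]
bar [([334.6, 216.0], 0.92)]
plate [([295.7, 193.8], 0.58)]
stop []
shaft [([325.2, 201.7], 0.65)]
wrist {'intrinsics': array([[309.70691629,   0.        , 320.72123645],
       [  0.        , 309.70691629, 191.42234943],
       [  0.        ,   0.        ,   1.        ]]), 'xyz': array([ 0.28873465, -0.58673605,  0.38493829]), 'rotation': array([-0.11256485,  0.08049884, -0.57373108,  0.80726807])}
mouth []
rack []
lip []
nose []
bar []
plate []
stop []
shaft []
1.35
```

View pics/scene0.png

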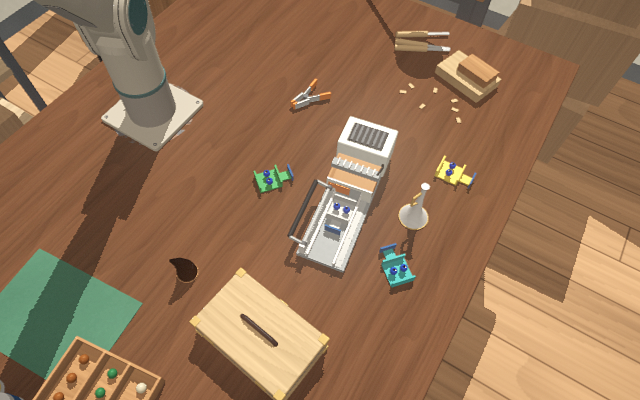

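View pics/top0.png

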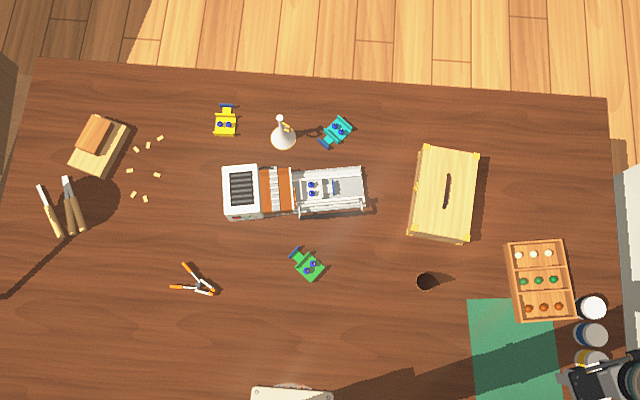

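View pics/wrist0.png

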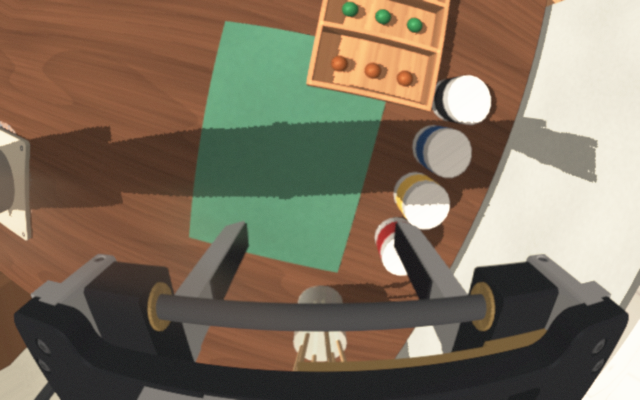

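The real rack (blue lip) sits in the chute at about scene (340,212) and top (318,187). The bar is on the robot's side, and the push direction is roughly world +y. Next I'll triangulate.

```bash
cat > h.py <<'E'
import numpy as np,cv2
from scipy.spatial.transform import Rotation as R
from station import ctrl
def ray(cal,uv,fish=False):
    K=np.array(cal["intrinsics"]);x=(uv[0]-K[0,2])/K[0,0];y=(uv[1]-K[1,2])/K[1,1]
    if fish:
        r=np.hypot(x,y); s=np.sin(r)/r if r>1e-9 else 1; v=np.array([x*s,-y*s,-np.cos(r)])
    else: v=np.array([x,-y,-1.])
    v=R.from_quat(cal["rotation"]).apply(v); return np.array(cal["xyz"]),v/np.linalg.norm(v)
def tri(rs):
    A=np.zeros((3,3));b=np.zeros(3)
    for o,v in rs:
        P=np.eye(3)-np.outer(v,v);A+=P;b+=P@o
    p=np.linalg.solve(A,b); return p,[1e3*np.linalg.norm((np.eye(3)-np.outer(v,v))@(p-o)) for o,v in rs]
def onz(cal,uv,z,fish=False):
    o,v=ray(cal,uv,fish); return o+v*(z-o[2])/v[2]
def proj(cal,p,fish=False):
    K=np.array(cal["intrinsics"]);c=R.from_quat(cal["rotation"]).inv().apply(np.atleast_2d(p)-cal["xyz"])
    x,y,z=c[:,0],-c[:,1],-c[:,2]
    if fish:
        r=np.hypot(x,y);t=np.arctan2(r,z);s=t/np.maximum(r,1e-9);a,b=x*s,y*s
    else: a,b=x/z,y/z
    return np.c_[K[0,0]*a+K[0,2],K[1,1]*b+K[1,2]]
E
python3 - <<'E'
from h import *
cs,ct=ctrl.get_calibration("scene"),ctrl.get_calibration("top")
for n,a,b in [("mouth",(347.1,193.7),(291.3,193.3)),("bar",(303,206.6),(334.6,216)),("shaft",(315.4,211.5),(325.2,201.7)),("plate",(341.2,191.6),(295.7,193.8))]:
    print(n,tri([ray(cs,a),ray(ct,b)]))
for n in["scene","top"]:
    i=cv2.imread(f"pics/{n}0.png"); c=i[110:290,270:420] if n=="scene" else i[150:230,210:390]
    cv2.imwrite(f"pics/{n}0z.png",cv2.resize(c,None,fx=3.3 if n=="scene" else 4.4,fy=3.3 if n=="scene" else 4.4,interpolation=cv2.INTER_CUBIC))
E
```

```text
mouth (array([0.60564043, 0.04941483, 0.01662875]), [np.float64(0.4760732401859618), np.float64(0.47607324018599423)])
bar (array([ 0.5441836 , -0.0688956 ,  0.06482922]), [np.float64(5.426038212043951), np.float64(5.426038212043849)])
shaft (array([ 0.57754735, -0.04877348,  0.04881131]), [np.float64(4.509807925997898), np.float64(4.509807925997948)])
plate (array([0.59740579, 0.0342923 , 0.04106711]), [np.float64(1.3265168846898345), np.float64(1.3265168846899773)])
```

View pics/scene0z.png

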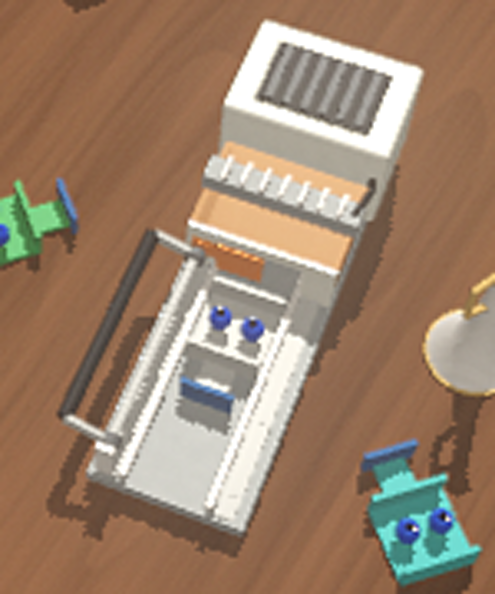

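View pics/top0z.png

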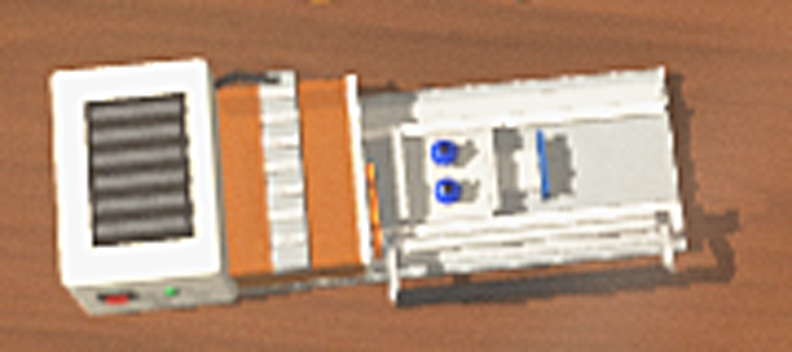

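```bash
python3 - <<'E'
from h import *
from scipy.optimize import least_squares
cs,ct=ctrl.get_calibration("scene"),ctrl.get_calibration("top")
S=lambda u,v:(270+u/3.3,110+v/3.3); T=lambda u,v:(210+u/4.4,150+v/4.4)
obs=[(cs,S(153,234),(-13,80,38)),(cs,S(66,412),(-178,80,38)),
(cs,S(265,22),(176,65,90)),(cs,S(422,70),(176,-65,90)),(cs,S(395,155),(84,-65,90)),(cs,S(224,103),(84,65,90)),
(ct,T(52,75),(176,-65,90)),(ct,T(207,60),(84,-65,90)),(ct,T(220,272),(84,65,90)),(ct,T(65,285),(176,65,90)),
(ct,(291.3,193.3),(0,0,0)),(cs,(347.1,193.7),(0,0,0)),(ct,(295.7,193.8),(-4.5,14,25.5)),(cs,(341.2,191.6),(-4.5,14,25.5))]
def W(p,m):
    c,s=np.cos(p[2]),np.sin(p[2]); m=np.array(m)/1e3
    return np.array([p[0]+c*m[0]-s*m[1],p[1]+s*m[0]+c*m[1],.018+m[2]])
f=lambda p:np.concatenate([proj(c,W(p,m))[0]-uv for c,uv,m in obs])
r=least_squares(f,[.605,.049,1.5],loss="soft_l1"); p=r.x
print(p,np.round(f(p).reshape(-1,2),1).tolist())
def toM(w):
    c,s=np.cos(p[2]),np.sin(p[2]); d=(w-np.array([p[0],p[1],.018])); return np.round(1e3*np.array([c*d[0]+s*d[1],-s*d[0]+c*d[1],d[2]]),1)
# blue lip top edge z=22
for c,uv in[(cs,S(205,390)),(ct,T(541,163))]: print("liptop",toM(onz(c,uv,.040)))
for c,uv in[(cs,S(220,315)),(cs,S(252,327)),(ct,T(445,152)),(ct,T(448,190))]: print("eye",toM(onz(c,uv,.018+.018)))
E
```

```text
[0.60887261 0.04420966 1.74660398] [[-0.6, 0.2], [-0.9, 2.1], [-1.3, -2.4], [0.2, -1.7], [-2.5, 0.2], [-1.5, -0.4], [-0.6, -1.9], [-0.2, -1.8], [0.3, -1.2], [-1.0, -0.6], [1.9, -1.3], [-0.1, 1.9], [-0.9, 0.6], [0.7, -1.9]]
liptop [-111.4   -0.8   22. ]
liptop [-108.8    2.7   22. ]
eye [-47.1  11.4  18. ]
eye [-47.7 -13.9  18. ]
eye [-50.9 -11.3  18. ]
eye [-50.4  13.1  18. ]
```

```bash
python3 - <<'E'
from h import *
o=ctrl.get_obs(); p=o["position"]; q=R.from_quat(o["orientation"])
a=1.7466-np.pi/2
qt=R.from_matrix(np.c_[[np.cos(a),np.sin(a),0],[np.sin(a),-np.cos(a),0],[0,0,-1]])
t=np.array([.6006,-.1096,.20]); N=15
rv=(q.inv()*qt).as_rotvec(); print(rv)
for k in range(N):
    qk=q*R.from_rotvec(rv*k/N); print(np.round(qk.inv().apply((t-p)/N)*1e3,1).tolist(),np.round(rv/N,4).tolist())
E
```

```text
[ 1.25503713e-05 -7.23144240e-05 -1.41082160e+00]
[-23.2, -35.4, 0.4] [0.0, -0.0, -0.0941]
[-19.8, -37.4, 0.4] [0.0, -0.0, -0.0941]
[-16.2, -39.1, 0.4] [0.0, -0.0, -0.0941]
[-12.5, -40.5, 0.4] [0.0, -0.0, -0.0941]
[-8.6, -41.5, 0.4] [0.0, -0.0, -0.0941]
[-4.7, -42.1, 0.4] [0.0, -0.0, -0.0941]
[-0.7, -42.3, 0.4] [0.0, -0.0, -0.0941]
[3.3, -42.2, 0.4] [0.0, -0.0, -0.0941]
[7.2, -41.7, 0.4] [0.0, -0.0, -0.0941]
[11.1, -40.9, 0.4] [0.0, -0.0, -0.0941]
[14.9, -39.6, 0.4] [0.0, -0.0, -0.0941]
[18.6, -38.1, 0.4] [0.0, -0.0, -0.0941]
[22.0, -36.2, 0.4] [0.0, -0.0, -0.0941]
[25.3, -33.9, 0.4] [0.0, -0.0, -0.0941]
[28.4, -31.4, 0.4] [0.0, -0.0, -0.0941]
```

drive_tool(increments=[[[-23,-35.5,0.5],[0,0,-0.094],70],[[-20,-37.5,0.5],[0,0,-0.094],70],[[-16,-39,0.5],[0,0,-0.094],70],[[-12.5,-40.5,0.5],[0,0,-0.094],70],[[-8.5,-41.5,0.5],[0,0,-0.094],70]])

```text
time: 1.98
position: [0.3441, -0.4449, 0.2032]
orientation: [0.928, -0.372, 0.0, 0.0]
contact_force: [0.5, -0.1, 0.5]
opening: 0.0699
```

drive_tool(increments=[[[-4.5,-42,0.5],[0,0,-0.094],70],[[-0.5,-42.5,0.5],[0,0,-0.094],70],[[3.5,-42,0.5],[0,0,-0.094],70],[[7,-41.5,0.5],[0,0,-0.094],70],[[11,-41,0],[0,0,-0.094],70]])

```text
time: 2.6
position: [0.473, -0.2774, 0.2012]
orientation: [0.989, -0.146, 0.0, 0.0]
contact_force: [-0.7, -0.4, -0.3]
opening: 0.0698
```

drive_tool(increments=[[[15,-39.5,0],[0,0,-0.094],70],[[18.5,-38,0],[0,0,-0.094],70],[[22,-36,0],[0,0,-0.094],70],[[25,-34,0],[0,0,-0.094],70],[[28.5,-31.5,0],[0,0,-0.094],70]])

```text
time: 3.22
position: [0.6016, -0.1097, 0.2011]
orientation: [0.996, 0.089, 0.0, 0.0]
contact_force: [-0.8, -0.4, -0.8]
opening: 0.0696
```

```bash
python3 - <<'E'
from h import *
o=ctrl.get_obs(); print(o["time"],o["position"],R.from_quat(o["orientation"]).as_matrix().round(3).tolist(),o["opening"],o["joint_positions"].round(2))
c=ctrl.get_calibration("wrist"); p,d=ctrl.get_image("wrist"); np.save("pics/w1.npy",d); import pickle; pickle.dump((c,o),open("pics/w1.pkl","wb"))
cv2.imwrite("pics/w1.png",p[:,:,::-1]); print(c)
for t in ["mouth","lip","nose","bar","plate"]:
    r=ctrl.landmark_of("wrist",t); print(t,[(np.round(x["position"],1).tolist(),round(x["score"],2)) for x in r[:3]])
E
```

```text
3.225 [ 0.60160925 -0.10966637  0.20110966] [[0.984, 0.177, 0.0], [0.177, -0.984, -0.0], [0.0, 0.0, -1.0]] 0.06963734745423979 [ 0.36  0.6  -0.36  1.63  0.25  0.96  0.09]
{'intrinsics': array([[309.70691629,   0.        , 320.72123645],
       [  0.        , 309.70691629, 191.42234943],
       [  0.        ,   0.        ,   1.        ]]), 'xyz': array([ 0.58697724, -0.03059551,  0.38053477]), 'rotation': array([-0.13709617, -0.0114952 ,  0.08758039,  0.98661146])}
mouth [([350.2, 46.8], 0.73), ([352.0, 141.5], 0.31)]
lip [([452.6, 128.3], 0.9), ([217.5, 38.7], 0.84), ([353.4, 144.7], 0.59)]
nose [([170.5, 93.5], 0.72), ([351.1, 64.2], 0.7), ([488.3, 184.8], 0.62)]
bar [([277.1, 131.0], 0.93)]
plate [([337.4, 46.1], 0.88)]
```

View pics/w1.png

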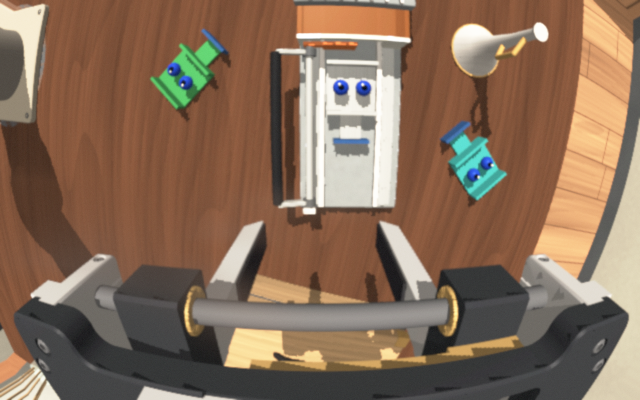

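```bash
python3 - <<'E'
from h import *
i=cv2.imread("pics/w1.png"); cv2.imwrite("pics/w1z.png",cv2.resize(i[25:225,260:430],None,fx=3,fy=3,interpolation=cv2.INTER_CUBIC))
E
```

```text
(no output)
```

View pics/w1z.png

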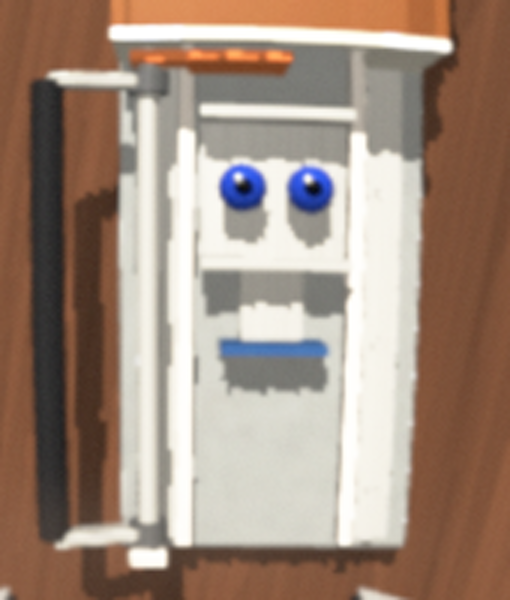

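```bash
cat > fit.py <<'E'
from h import *
import pickle
from scipy.optimize import least_squares
cs,ct=ctrl.get_calibration("scene"),ctrl.get_calibration("top")
cw,ow=pickle.load(open("pics/w1.pkl","rb"))
S=lambda u,v:(270+u/3.3,110+v/3.3); T=lambda u,v:(210+u/4.4,150+v/4.4); V=lambda u,v:(260+u/3,25+v/3)
old=[(cs,S(153,234),(-13,80,38)),(cs,S(66,412),(-178,80,38)),
(cs,S(265,22),(176,65,90)),(cs,S(422,70),(176,-65,90)),(cs,S(395,155),(84,-65,90)),(cs,S(224,103),(84,65,90)),
(ct,T(52,75),(176,-65,90)),(ct,T(207,60),(84,-65,90)),(ct,T(220,272),(84,65,90)),(ct,T(65,285),(176,65,90))]
w=[(cw,V(47,80),(-13,80,38)),(cw,V(53,540),(-178,80,38)),(cw,V(191,545),(-192,29.5,10)),(cw,V(340,545),(-192,-29.5,10)),
(cw,V(148,520),(-176,46,32)),(cw,V(150,90),(-13,46,32)),(cw,(337.4,46.1),(-4.5,14,25.5)),(cw,(277.1,131),(-95.5,80,38)),(cw,(350.2,46.8),(0,0,0))]
def W(p,m):
    c,s=np.cos(p[2]),np.sin(p[2]); m=np.array(m)/1e3
    return np.array([p[0]+c*m[0]-s*m[1],p[1]+s*m[0]+c*m[1],.018+m[2]])
def toM(p,w):
    c,s=np.cos(p[2]),np.sin(p[2]); d=(w-np.array([p[0],p[1],.018])); return np.round(1e3*np.array([c*d[0]+s*d[1],-s*d[0]+c*d[1],d[2]]),1)
def run(obs):
    f=lambda p:np.concatenate([proj(c,W(p,m),c is cw)[0]-uv for c,uv,m in obs])
    p=least_squares(f,[.605,.049,1.74],loss="soft_l1").x; return p,np.round(f(p).reshape(-1,2),1).tolist()
E
python3 - <<'E'
from fit import *
for o in(w,w+old):
    p,r=run(o); print(p,r)
    print("lip",toM(p,onz(cw,V(220,346),.040,True)),toM(p,onz(cw,V(327,346),.040,True)),"eyes",toM(p,onz(cw,V(242,187),.036,True)),toM(p,onz(cw,V(310,187),.036,True)),"tcp",toM(p,ow["position"]))
    a=p[2]-np.pi/2;print("yaw err",a-np.arctan2(.177,.984))
# depth of floor/bar
d=np.load("pics/w1.npy")
for uv in [(350,185),(276,130),(351,139)]:
    o,v=ray(cw,uv,True); fw=R.from_quat(cw["rotation"]).apply([0,0,-1]); print(uv,toM(p,o+v*d[uv[1],uv[0]]/(v@fw)))
E
```

```text
[0.60700309 0.04510485 1.74770936] [[0.1, 0.5], [1.1, -0.5], [0.4, 1.7], [-0.7, 1.5], [0.2, 2.9], [-1.2, -2.8], [1.5, -0.3], [-0.6, -1.3], [-0.4, -0.4]]
lip [-108.9   19.6   22. ] [-108.5  -20.1   22. ] eyes [-50.1  11.7  18. ] [-49.6 -13.4  18. ] tcp [-151.4   32.5  183.1]
yaw err -0.0010617783401075664
[0.6075973  0.04483859 1.74397193] [[0.6, 0.5], [1.0, -0.5], [0.2, 1.9], [-0.9, 1.9], [0.1, 3.0], [-0.8, -2.6], [2.0, -0.1], [-0.5, -1.2], [0.1, -0.0], [-0.9, -0.3], [-1.3, 1.5], [-1.4, -2.7], [0.1, -2.0], [-2.8, -0.2], [-1.7, -0.8], [-0.9, -1.6], [-0.4, -1.4], [-0.0, -0.8], [-1.4, -0.3]]
lip [-108.6   19.7   22. ] [-108.1  -20.    22. ] eyes [-49.8  12.   18. ] [-49.1 -13.   18. ] tcp [-151.2   32.5  183.1]
yaw err -0.004799208574543967
(350, 185) [-165.3   -2.1   -0.3]
(276, 130) [-95.3  79.8  44.2]
(351, 139) [-107.6   -0.4   15.8]
```

drive_tool(increments=[[[-2,-7,25],[0,0,0],64],[[-2,-7,25],[0,0,0],64],[[-2,-7,25],[0,0,0],64],[[0,0,25],[0,0,0],64],[[0,0,20],[0,0,0],64]])

```text
time: 4.15
position: [0.5903, -0.0929, 0.0802]
orientation: [0.996, 0.086, -0.0, 0.001]
contact_force: [0.5, -1.0, -0.2]
opening: 0.0644
```

```bash
python3 - <<'E'
from fit import *
p,_=run(w); o=ctrl.get_obs(); print(o["time"],toM(p,o["position"]),o["opening"],o["contact_force"])
pic,d=ctrl.get_image("wrist"); cv2.imwrite("pics/w2.png",pic[:,:,::-1])
c=ctrl.get_calibration("wrist")
E
```

```text
4.15 [-132.9   40.8   62.2] 0.06437719853903656 [ 0.51946581 -1.03794916 -0.22112471]
```

View pics/w2.png

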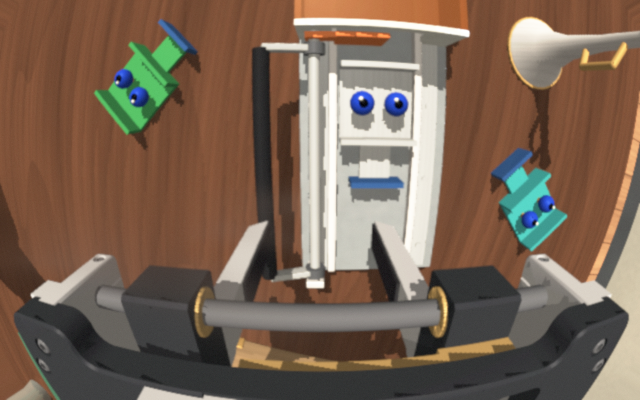

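drive_tool(increments=[[[2,0,10],[0,0,0.005],64],[[0,0,10],[0,0,0],64],[[0,0,10],[0,0,0],64],[[0,0,8],[0,0,0],64],[[0,0,6],[0,0,0],64]])

```text
time: 4.82
position: [0.5939, -0.0906, 0.0369]
orientation: [0.996, 0.085, 0.001, 0.0]
contact_force: [2.2, -0.2, 3.7]
opening: 0.0641
```

```bash
python3 - <<'E'
from fit import *
p,_=run(w); o=ctrl.get_obs(); print(o["time"],toM(p,o["position"]),o["opening"],o["contact_force"])
pic,d=ctrl.get_image("wrist"); cv2.imwrite("pics/w3.png",pic[:,:,::-1])
E
```

```text
4.825 [-131.3   36.8   18.9] 0.06414536185280695 [ 2.16987704 -0.1901556   3.72258351]
```

View pics/w3.png

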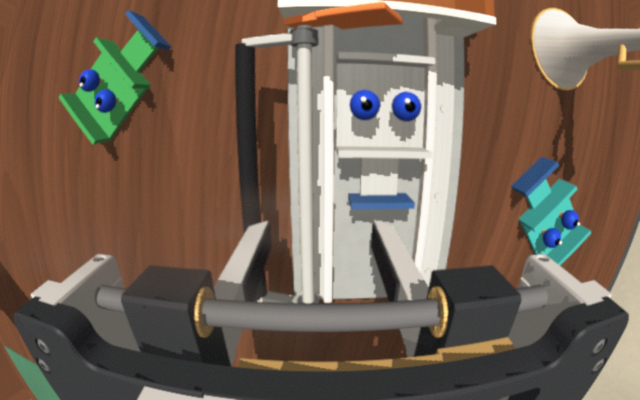

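drive_tool(increments=[[[0,0,4],[0,0,-0.006],64],[[0,0,4],[0,0,0],64],[[0,0,1],[0,0,0],64],[[0,0,0],[0,0,0],64],[[0,0,0],[0,0,0],64]])

```text
time: 5.5
position: [0.5962, -0.09, 0.0291]
orientation: [0.996, 0.088, 0.003, -0.0]
contact_force: [5.0, 1.1, 5.1]
opening: 0.064
```

```bash
python3 - <<'E'
from fit import *
p,_=run(w); o=ctrl.get_obs(); print(o["time"],toM(p,o["position"]),o["opening"],o["contact_force"],o["orientation"])
pic,d=ctrl.get_image("wrist"); cv2.imwrite("pics/w4.png",pic[:,:,::-1])
s,ds=ctrl.get_image("scene"); s=s[:,:,::-1]; cv2.imwrite("pics/s4.png",cv2.resize(s[110:290,250:450],None,fx=3,fy=3,interpolation=cv2.INTER_CUBIC))
E
```

```text
5.5 [-131.1   34.4   11.1] 0.06402815891917864 [4.95074263 1.12309232 5.06827032] [ 9.96108574e-01  8.80858544e-02  2.93000247e-03 -7.43006585e-05]
```

View pics/w4.png

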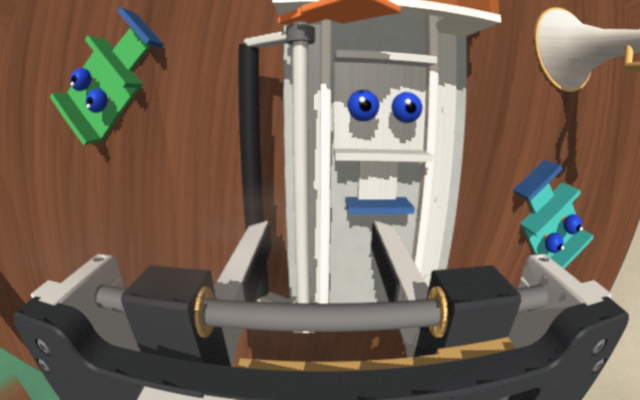

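View pics/s4.png

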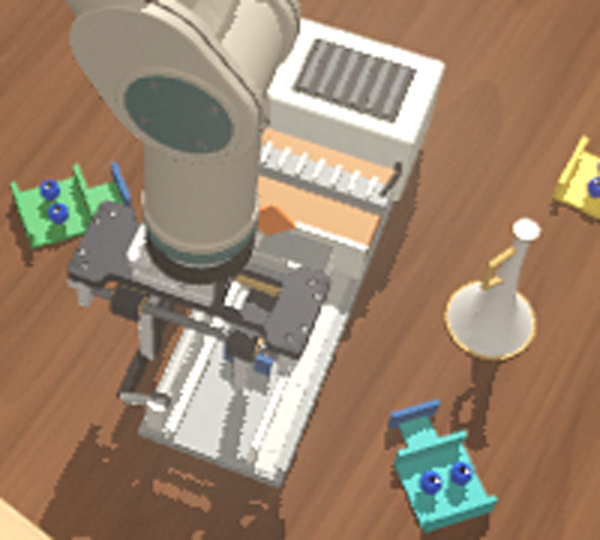

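drive_tool(increments=[[[1,-4,0],[0,0,0],64],[[0,-8,0],[0,0,0],64],[[0,-9,0],[0,0,0],64],[[0,-9,0],[0,0,0],64],[[0,-9,0],[0,0,0],64]])

```text
time: 6.22
position: [0.5903, -0.0548, 0.029]
orientation: [0.996, 0.087, 0.003, 0.002]
contact_force: [6.5, -4.4, 4.4]
opening: 0.0639
```

```bash
python3 - <<'E'
from fit import *
p,_=run(w); o=ctrl.get_obs(); print(o["time"],toM(p,o["position"]),o["opening"],o["contact_force"],o["orientation"])
pic,d=ctrl.get_image("wrist"); cv2.imwrite("pics/w5.png",pic[:,:,::-1])
E
```

```text
6.225 [-95.4  34.   11. ] 0.06386143962357588 [ 6.49675083 -4.40782698  4.44234678] [0.99616624 0.08741738 0.00270992 0.00191937]
```

View pics/w5.png

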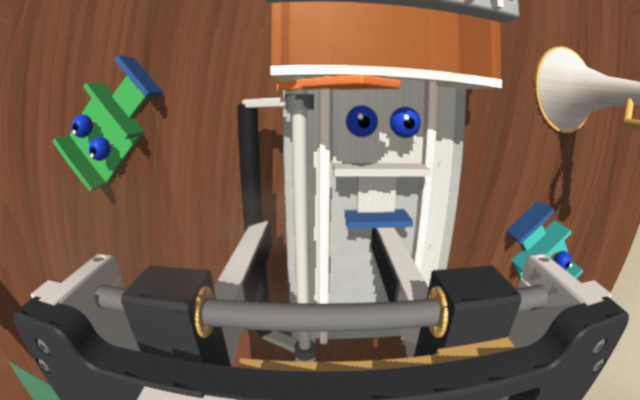

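drive_tool(increments=[[[1,-9,0],[0,0,0],64],[[1,-9,0],[0,0,0],64],[[0,-9,0],[0,0,0],64],[[0,-8,0],[0,0,0],64],[[0,-7,0],[0,0,0],64]])

```text
time: 6.9
position: [0.5842, -0.013, 0.0288]
orientation: [0.996, 0.087, 0.002, 0.002]
contact_force: [4.4, -4.7, 4.5]
opening: 0.064
```

```bash
python3 - <<'E'
from fit import *
p,_=run(w); o=ctrl.get_obs(); print(o["time"],toM(p,o["position"]),o["opening"],o["contact_force"],o["orientation"])
pic,d=ctrl.get_image("wrist"); cv2.imwrite("pics/w6.png",pic[:,:,::-1])
E
```

```text
6.9 [-53.2  32.7  10.8] 0.06401145836844999 [ 4.40996319 -4.74423876  4.47326861] [0.99617875 0.08729918 0.00190572 0.00176881]
```

View pics/w6.png

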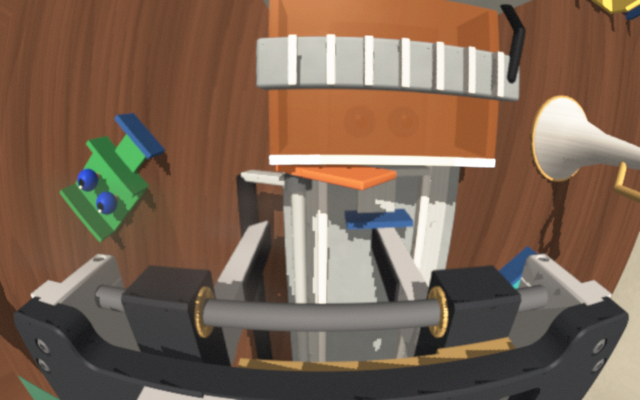

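drive_tool(increments=[[[0,-5,0],[0,0,0],64],[[0,-4,0],[0,0,0],64],[[0,-4,0],[0,0,0],64],[[0,-3,0],[0,0,0],64],[[0,-2,0],[0,0,0],64]])

```text
time: 7.58
position: [0.5814, 0.0032, 0.0288]
orientation: [0.996, 0.087, 0.002, 0.003]
contact_force: [5.7, -8.4, 4.5]
opening: 0.0639
```

```bash
python3 - <<'E'
from fit import *
p,_=run(w); o=ctrl.get_obs(); print(o["time"],toM(p,o["position"]),o["opening"],o["contact_force"])
E
```

```text
7.575 [-36.7  32.6  10.8] 0.0639108164110005 [ 5.67273318 -8.43164037  4.48028711]
```

drive_tool(increments=[[[0,-2,0],[0,0,0],64],[[0,-2,0],[0,0,0],64],[[0,-1,0],[0,0,0],64],[[0,0,0],[0,0,0],64],[[0,0,0],[0,0,0],64]])

```text
time: 8.2
position: [0.5812, 0.0036, 0.029]
orientation: [0.996, 0.085, 0.002, 0.005]
contact_force: [7.9, -13.6, 4.0]
opening: 0.0641
```

```bash
python3 - <<'E'
from fit import *
p,_=run(w); o=ctrl.get_obs(); print(o["time"],toM(p,o["position"]),o["opening"],o["contact_force"])
E
```

```text
8.2 [-36.4  32.8  11. ] 0.06411002314666994 [  7.91991463 -13.57331396   3.96645476]
```

drive_tool(increments=[[[0,-3,0],[0,0,0],64],[[0,-3,0],[0,0,0],64],[[0,-2,0],[0,0,0],64],[[0,0,0],[0,0,0],64],[[0,0,0],[0,0,0],64]])

```text
time: 8.82
position: [0.5807, 0.0041, 0.0293]
orientation: [0.997, 0.082, 0.002, 0.009]
contact_force: [9.1, -25.1, 6.4]
opening: 0.0638
```

```bash
python3 - <<'E'
from fit import *
p,_=run(w); o=ctrl.get_obs(); print(o["time"],toM(p,o["position"]),o["opening"],o["contact_force"],o["ft_torque"],R.from_quat(o["orientation"]).as_matrix().round(3).tolist())
pic,d=ctrl.get_image("wrist"); cv2.imwrite("pics/w7.png",pic[:,:,::-1]);  cv2.imwrite("pics/w7z.png",cv2.resize(pic[120:320,220:480,::-1],None,fx=3,fy=3,interpolation=cv2.INTER_CUBIC))
s,ds=ctrl.get_image("scene"); s=s[:,:,::-1]; cv2.imwrite("pics/s7.png",cv2.resize(s[110:290,250:450],None,fx=3,fy=3,interpolation=cv2.INTER_CUBIC))
E
```

```text
8.825 [-35.7  33.1  11.3] 0.0637714132715832 [  9.08223178 -25.13525284   6.42616389] [-6.12290301 -2.01259249 -0.47543778] [[0.987, 0.163, 0.006], [0.163, -0.986, -0.017], [0.003, 0.018, -1.0]]
```

View pics/w7z.png

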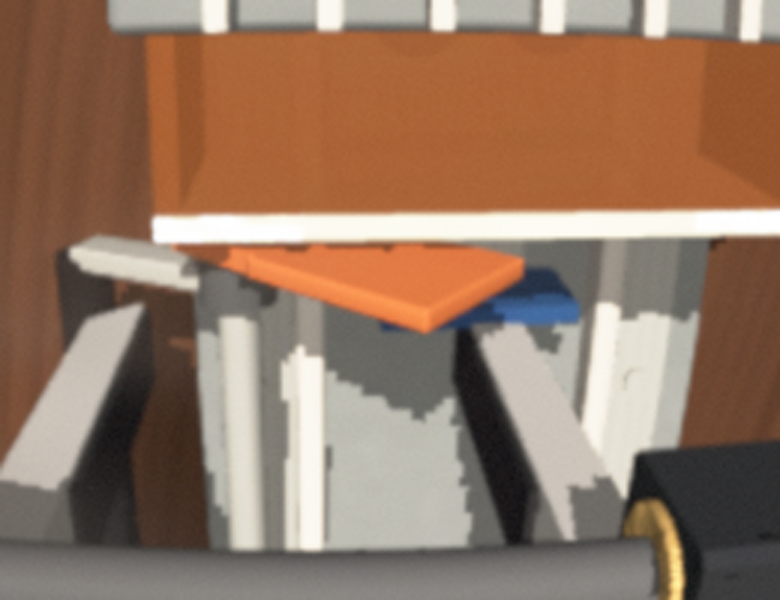

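View pics/s7.png

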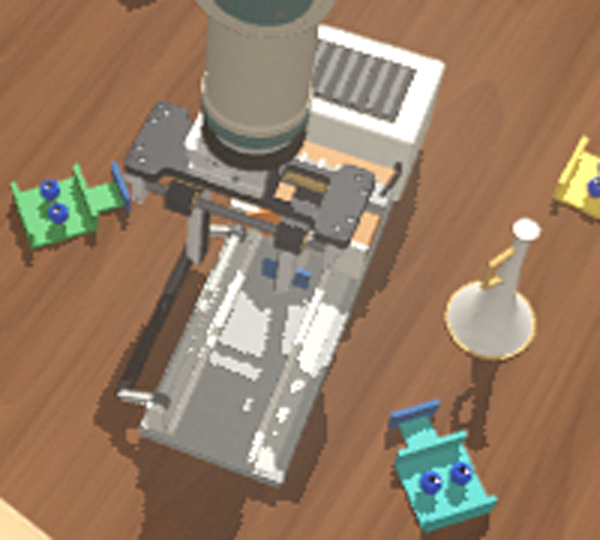

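drive_tool(increments=[[[0,5,0],[0,0,0],64],[[0,5,0],[0,0,0],64],[[0,5,0],[0,0,0],64],[[0,5,0],[0,0,0],64],[[0,6,0],[0,0,0],64]])

```text
time: 9.55
position: [0.5823, -0.002, 0.0284]
orientation: [0.996, 0.089, 0.001, -0.002]
contact_force: [3.6, 4.5, 4.4]
opening: 0.0639
```

```bash
python3 - <<'E'
from fit import *
p,_=run(w); o=ctrl.get_obs(); print(o["time"],toM(p,o["position"]),o["opening"],o["contact_force"])
c=ctrl.get_calibration("wrist")
pic,d=ctrl.get_image("wrist"); cv2.imwrite("pics/w8.png",pic[:,:,::-1]);  cv2.imwrite("pics/w8z.png",cv2.resize(pic[120:320,220:480,::-1],None,fx=3,fy=3,interpolation=cv2.INTER_CUBIC))
import pickle; pickle.dump(c,open("pics/w8.pkl","wb"))
E
```

```text
9.55 [-42.1  32.6  10.4] 0.06390366535003512 [3.57756868 4.50110472 4.36415392]
```

View pics/w8z.png

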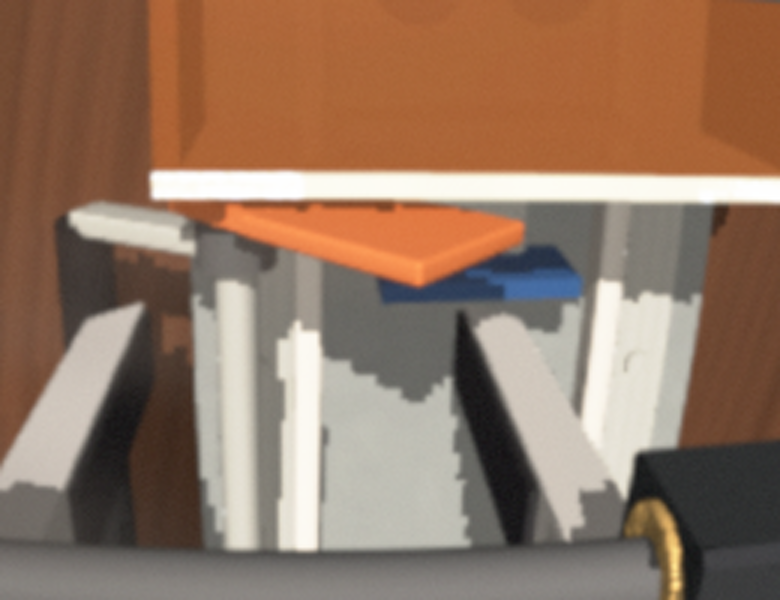

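drive_tool(increments=[[[0,5,0],[0,0,0],64],[[0,2,-6],[0,0,0],64],[[0,0,-8],[0,0,0],64],[[0,0,-8],[0,0,0],64],[[0,0,-8],[0,0,0],64]])

```text
time: 10.22
position: [0.5813, -0.0131, 0.0582]
orientation: [0.996, 0.088, -0.001, 0.0]
contact_force: [0.4, -0.2, 0.2]
opening: 0.0639
```

drive_tool(increments=[[[0,0,-8],[0,0,0],64],[[0,0,-15],[0,0,0],64],[[0,0,-25],[0,0,0],64],[[0,0,-30],[0,0,0],64],[[0,0,-30],[0,0,0],64]])

```text
time: 10.85
position: [0.582, -0.0124, 0.1676]
orientation: [0.996, 0.088, -0.0, 0.0]
contact_force: [0.3, 0.6, -1.1]
opening: 0.0638
```

drive_tool(increments=[[[0,30,-10],[0,0,0],64],[[0,30,0],[0,0,0],64],[[0,30,0],[0,0,0],64],[[0,20,0],[0,0,0],64],[[0,0,0],[0,0,0],64]])

```text
time: 11.48
position: [0.6014, -0.1222, 0.1761]
orientation: [0.996, 0.086, -0.0, 0.0]
contact_force: [-0.4, 0.1, -0.5]
opening: 0.0641
```

```bash
python3 - <<'E'
from fit import *
p,_=run(w); o=ctrl.get_obs(); print(o["time"],toM(p,o["position"]),o["contact_force"])
c=ctrl.get_calibration("wrist")
pic,d=ctrl.get_image("wrist"); cv2.imwrite("pics/w9.png",pic[:,:,::-1])
s,ds=ctrl.get_image("scene"); cv2.imwrite("pics/s9.png",s[:,:,::-1])
import pickle; pickle.dump(c,open("pics/w9.pkl","wb"))
for t in ["mouth","lip","plate","bar"]:
    r=ctrl.landmark_of("wrist",t); print(t,[(np.round(x["position"],1).tolist(),round(x["score"],2)) for x in r[:3]])
E
```

```text
11.475 [-163.7   34.9  158.1] [-0.41424505  0.07745163 -0.5418129 ]
mouth [([351.4, 32.4], 0.73)]
lip [([211.3, 24.2], 0.95), ([464.6, 121.1], 0.89), ([356.8, 54.6], 0.78)]
plate [([339.3, 29.0], 0.8)]
bar [([273.2, 120.8], 0.82)]
```

View pics/w9.png

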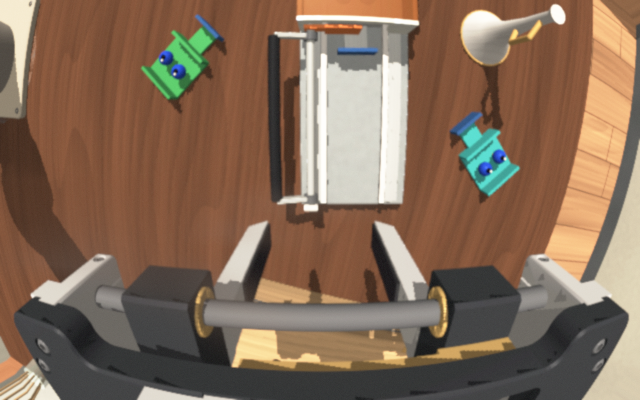

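View pics/s9.png

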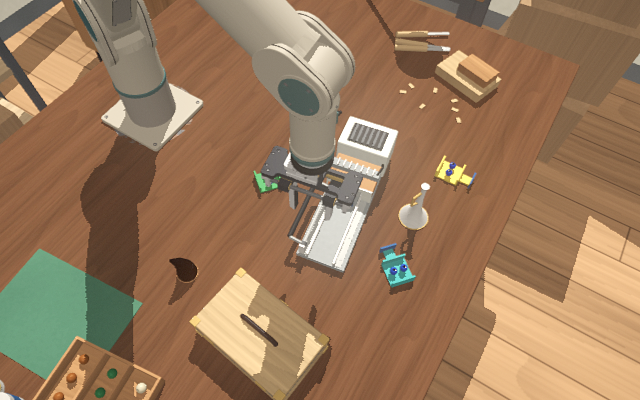

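drive_tool(increments=[[[0,-15,0],[0,0,0],64],[[0,-15,0],[0,0,0],64],[[0,-15,0],[0,0,0],64],[[0,-15,0],[0,0,0],64],[[0,0,0],[0,0,0],64]])

```text
time: 12.4
position: [0.591, -0.0594, 0.1762]
orientation: [0.996, 0.089, 0.0, -0.0]
contact_force: [0.4, 0.1, 0.0]
opening: 0.0641
```

```bash
python3 - <<'E'
from fit import *
import pickle
p,_=run(w); o=ctrl.get_obs(); print(o["time"],toM(p,o["position"]))
c=ctrl.get_calibration("wrist")
pic,d=ctrl.get_image("wrist"); cv2.imwrite("pics/w10z.png",cv2.resize(pic[20:190,250:430,::-1],None,fx=3.5,fy=3.5,interpolation=cv2.INTER_CUBIC))
pickle.dump((c,d),open("pics/w10.pkl","wb"))
E
```

```text
12.4 [-100.    34.1  158.2]
```

View pics/w10z.png

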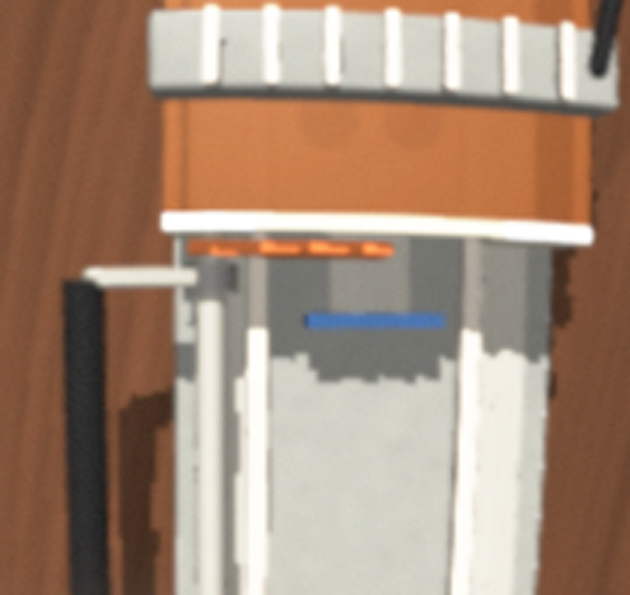

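```bash
python3 - <<'E'
from fit import *
import pickle
p,_=run(w); c,d=pickle.load(open("pics/w10.pkl","rb"))
Z=lambda u,v:(250+u/3.5,20+v/3.5)
for n,uv,z in[("lip rear top",(375,328),22),("lip front top",(375,313),22),("bar end(-13,80,38)",(84,280),38),("plate top front edge (-6.5,..,40)",(290,255),40),("plate top back (-2.5)",(290,239),40),("eyes",(328,120),18),("eyes",(415,122),18)]:
    print(n,toM(p,onz(c,Z(*uv),.018+z/1e3,True)))
E
```

```text
lip rear top [-27.   -1.7  22. ]
lip front top [-22.6  -1.7  22. ]
bar end(-13,80,38) [-13.1  80.1  38. ]
plate top front edge (-6.5,..,40) [-6.8 23.7 40. ]
plate top back (-2.5) [-2.4 23.7 40. ]
eyes [34.6 11.9 18. ]
eyes [ 34.9 -13.6  18. ]
```

```bash
python3 - <<'E'
from station import ctrl
print(ctrl.get_obs()["contact_force"]); print(ctrl.job_done())
E
```

```text
[ 0.62123962 -1.01710316  0.2379762 ]
the job is handed in; nothing more can be done
None
```

The rack is in the curing unit against the back stop and the gate is closed behind it. I handed the job in at about 12.5 s of the 42 s allowed.

**What I did:** I straddled the shaft and pressed the bar down with one finger, to about 1 rad of gate angle judged from fingertip height. While holding it there, I pushed the lip with the other finger until the rack stopped dead. I raised the push to 25 N to confirm it had met the stop, and the finger moved less than 1 mm more. I then backed off the lip, let the bar rise so the gate closed, and came away.

**Last checks:**
- **Gate:** the wrist picture shows it closed. The plate top measured at mouth x = -6.8 to -2.4 mm, against -6.5 to -2.5 mm given for closed.
- **Rack:** the lip's rear face measured at mouth x = -27 mm, against -26 mm when home. The eyes measured at about +35 mm, against +36 mm. That 1 mm is within the camera's 2 mm accuracy, but the pictures alone can't rule out a gap that small. The hard stop under force is the stronger evidence.
- **Bystanders:** I saw no change in the final scene picture for the beak, trumpet, case, and yellow and turquoise look-alikes. The arm hid the clamp and part of the green look-alike there, though the green one looked undisturbed in the wrist picture. I did not measure any of them or take a fresh top view.
- **Contact:** the robot was touching nothing at hand-in. The force reading was about 1 N, which is noise.

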